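# Pack the tonometer calibration kit

## Task

Pack the tonometer kit into its open cassette: lay the calibration weight bar, centred endways, down into the notches of the two ribs on the cassette floor (the rib rack can be set a little to either side, so find the notches by eye or by feel), then put the lift-out insert in over it, tilted to tuck its tongue under the lip and then lowered until it lies flat and fully home on the shelf. Swing the quarter-turn latch fully closed over the insert; set the parts in gently, without dropping or forcing them, and leave everything else on the desk where it is.

Things in the scene. Friction and masses are not known exactly. Their poses are not given: they have to be found in the camera images.
- case: Open grey cassette fixed to the desk, outside 214 x 140 mm (x -100 to +114), walls 41 mm high, floor at z = 5 mm. Origin at desk level, mid insert place; x points from the lip end (nearer the robot) to the latch end, z up. The well is 125 mm wide inside, lip-end wall face x = -89.5, latch-end wall face x = +72. A shelf for the insert at z = 29 runs along both sides (7.5 mm wide).
- case_floor_mid (a point): On the cassette, axes alike, middle of the well, 17 mm above the desk: the height of the bar's centre when it lies in the notches. The rib rack is set anywhere within 15 mm in y of here and IS NOT REPORTED: see or feel for its notches. Ribs 6 mm thick, 76 wide in y, at x = -42 and +42, flat tops 23 mm above the desk; notch mid-rib, 11 mm wide, 16 at the mouth, bottom at 13 mm; the bar runs along x.
- case_insert_seat (a point): On the cassette, axes alike: where point insert_fin lies when the insert is home, 49 mm above the desk; the flat insert has play of about -1.5 to +2 mm in x and 2.5 mm each way in y. The 151 mm gap from lip edge to latch-end wall is less than the insert's 158 mm, so it goes in tilted (about 16 deg, the raised end passing above the open latch), tongue end down and under the lip first.
- case_slot (a point): On the cassette, axes alike: centre of the mouth of the slot under the lip, at the lip's edge (x = -79 in the cassette), 35 mm above the desk. The slot is 12 mm high (ledge at 29 mm, lip underside 41, lip top 46), 10.5 mm deep towards -x, and as wide as the well. The insert's tongue (4 mm thick) goes in here.
- bar_mid (a point): Calibration weight bar, steel, about 90 g: rod 8 mm thick, 130 mm long, with fine rings, through the middle of a block 22 (along rod) x 16 x 14 mm high with a dark screw head (3 mm high) on top; lies on the block. Grip the block's 16 mm. Point: centre of rod and block, 7 mm above the underside; x along the rod, z up; both ends alike. The test rod is shorter, stepped, with its block at one end.
- insert_fin (a point): Lift-out aluminium insert, about 300 g: pan 140 x 120, rim 12 mm high, flat tongue (60 wide, 4 thick, level with the underside) 18 mm out of its -x end: tongue end at x = -88, other end at +70. In the middle a handle fin 60 (x) x 14 (y), top 40 mm above the underside; prism cups at x +-48, y +-40, to 18 mm high. Point: on its centre line, 20 mm above the underside; z up, x away from the tongue.
- latch (a joint): Quarter-turn latch on the latch-end wall. 0 = open: arm along the wall, towards the cassette's +y; 1.57 = closed stop: arm over the insert, towards the cassette's -x (anticlockwise from above). Stiff (0.06 N m), stays where left. The arm's underside is 43 mm above the desk, 2 mm above the rim of a seated insert; an insert not home blocks it.
- latch_pivot (a point): On the cassette, axes alike: the latch's upright hinge axis (x = 90, y = 0 mm in the cassette), 43 mm above the desk.
- latch_grip (a point): On the latch: middle of its upright blade, 22 mm out from the hinge, 56.5 mm above the desk. The blade is 8 mm thick and reaches 32.5 mm out from the hinge, from 48 to 65.5 mm above the desk; y points along it away from the hinge, z up.
- test_rod: Bystander: steel focusing test rod, 86 mm long, a stepped round rod with a 26 x 14 x 14 mm block at one end only. Origin under the rod at desk level.
- drops: Bystander: small white eye-drop bottle, 25 mm in diameter, 62 mm high. Origin at its foot.
- lens20: Bystander: black-rimmed examination lens, 52 mm in diameter, 18 mm high. Origin at its foot.
- occluder: Bystander: flat black eye occluder (paddle), 200 mm long, 5 mm thick. Origin at desk level on the handle.
- paper_pack: Bystander: white pack of chin-rest papers, 110 x 50 x 30 mm. Origin at its underside.
- penlight: Bystander: slim aluminium penlight, 14 mm in diameter, about 120 mm long, lying down. Origin at desk level below its middle.
- prism_cup: Bystander: empty glass soaking cup, 56 mm in diameter at the rim, 55 mm high. Origin at its foot.
There are look-alikes about, which are no part of the job. There is more than one size of the part that bears insert_fin; the job needs the largest.

How it is judged (in metres and radians):
On the way, in this order (a step that is already met when the one before it is completed fails the run):
1. the bar lies released in both notches of the ribs (x of bar_mid in the frame of case_floor_mid between -0.02 and 0.02 m and y of bar_mid in the frame of case_floor_mid between -0.02 and 0.02 m and z of bar_mid in the frame of case_floor_mid between -0.0025 and 0.0025 m and angle between the x axis of bar_mid and the x axis of case_floor_mid, either way round below 0.06 rad and contact force between the fingers and bar below 0.3 N and linear speed of bar below 0.01 m/s), for 0.2 s.
2. the insert lies released, flat and home over the bar, tongue under the lip (x of bar_mid in the frame of case_floor_mid between -0.02 and 0.02 m and y of bar_mid in the frame of case_floor_mid between -0.02 and 0.02 m and z of bar_mid in the frame of case_floor_mid between -0.0025 and 0.0025 m and angle between the x axis of bar_mid and the x axis of case_floor_mid, either way round below 0.06 rad and x of insert_fin in the frame of case_insert_seat between -0.004 and 0.004 m and y of insert_fin in the frame of case_insert_seat between -0.004 and 0.004 m and z of insert_fin in the frame of case_insert_seat between -0.002 and 0.002 m and angle between insert_fin's own z axis and vertical below 0.025 rad and angle between the x axis of insert_fin and the x axis of case_insert_seat, either way round below 0.06 rad and contact force between the fingers and insert below 0.3 N and linear speed of insert below 0.01 m/s), for 0.2 s.
3. the latch is fully closed over the seated insert (x of insert_fin in the frame of case_insert_seat between -0.004 and 0.004 m and y of insert_fin in the frame of case_insert_seat between -0.004 and 0.004 m and z of insert_fin in the frame of case_insert_seat between -0.002 and 0.002 m and angle between insert_fin's own z axis and vertical below 0.025 rad and angle between the x axis of insert_fin and the x axis of case_insert_seat, either way round below 0.06 rad and value of joint latch above 1.48 rad), for 0.2 s.
At the end, for the whole second after the job is handed in: Bar at rest down in both notches (centre 17 mm above the desk within 2.5 mm, lengthwise within 20 mm of the middle, square within 3.4 deg), insert at rest flat and home (within 4 mm level, 2 mm in height, 1.4 deg tilt), latch within 5 deg of its closed stop (above 1.48 rad) (all of step 3 and x of bar_mid in the frame of case_floor_mid between -0.02 and 0.02 m and y of bar_mid in the frame of case_floor_mid between -0.02 and 0.02 m and z of bar_mid in the frame of case_floor_mid between -0.0025 and 0.0025 m and angle between the x axis of bar_mid and the x axis of case_floor_mid, either way round below 0.06 rad and linear speed of each of bar, insert below 0.01 m/s); the robot touches nothing.
It fails at once if a bystander is moved by more than 20 mm (distance of any of test_rod, drops, lens20, occluder, paper_pack, penlight, prism_cup from where it was at the start of the episode above 0.02 m).
It fails at once if the insert or bar is forced or dropped: more than 60 N against the cassette (contact force between any of insert, bar and case above 60 N).
It also fails if it takes over 72 s, if anything falls off the work surface, if the arm or the gripper's body presses on something with over 40 N, if the wrist force passes 120 N, or if a joint passes its speed limit or range.

## Robot

A 7-joint arm with a two-finger parallel gripper is mounted at the origin on the work surface. World frame = base frame: x ahead of the robot, y to its left, z up, the work surface at z = 0. Lengths are in mm, angles in rad, forces in N, time in s.
With the tool pointing down it reaches from about 400 to 875 mm from the base axis. Payload 4.4 kg.
Tool frame: the origin (TCP) lies between the finger pads; the fingertips stand 22 mm ahead of it and the grasp point (between the pads) lies 3 mm ahead of it; z points along the fingers, y is the line along which they close (so a half turn about z gives the same grasp; the last joint's range is limited). The gripper opens to 85 mm and grips with 20 to 120 N. Pads are 22 mm wide; open, the fingers measure 114 mm over their backs; the gripper's body (76 mm by 85 mm) begins 54 mm behind the grasp point. The pads swing forward as they close: fully open they stand 13 mm farther back than shut.
Start: joints at [-1.321, 0.628, 0.038, 1.517, -0.027, 0.996, -0.02], TCP at [201.852, 617.878, 253.313] pointing down, gripper open.
Joint ranges: [-3.06, 3.06], [-0.37, 2.12], [-1.25, 1.32], [0.18, 2.47], [-1.1, 4.24], [0.23, 1.98], [-2.94, 2.94]. Speed limits (rad/s): [2.57, 2.57, 3.14, 3.14, 3.14, 3.14, 3.14].

## Interface

Orientations are given as [roll, pitch, yaw] about the fixed x, y, z axes, in that order (R = Rz(yaw) Ry(pitch) Rx(roll)).
In Python, from cell import ctrl gives the robot as it stands.
- The arm moves only by the tool step_arm, never from a script. Its argument "plan" is a list of rows, each an object of numbers: "dx", "dy", "dz": the shift along the tool's x, y, z scaled (see below); "ax", "ay", "az": the turn, a rotation vector about the tool's x, y, z scaled (see below); "gripper": the opening, from 0 (shut) to 1 (fully open). A call has 1 to 20 rows; each row shifts and turns the commanded pose from where the row before left it, along the tool's axes as they then stand; what a row does not reach is not made up. The controller multiplies each number of a shift by 0.3 m and each number of a turn by 90 degrees. A row lasts 1/8 s, in which the tool goes at most 62.5 mm and 10.7 degrees, less where a joint would pass 70% of its speed; a pose out of reach is approached as far as the arm can. A call with a number of a shift or a turn outside -1 to 1 is refused whole. A call with a gripper value outside its range is refused whole. The fingers move at their own pace and stop on an object; the grip force is fixed at half the most. Time passes only in rows, so rows that do not move let the fingers close. It gives the time, the measured TCP pose, the force, the opening and the grip force at its end, in the units of the state.
- ctrl.read_state(): the state, without advancing time (a new reading comes with each control period).
- ctrl.get_image(name): name is "scene" or "top" or "wrist"; returns a dict with "color" (400x640x3 uint8, red, green, blue), "range_z" (400x640 float32, mm along the optical axis (not along the pixel's ray), 0 where there is no reading), "fx", "fy", "cx", "cy" (pixels), "T" (4x4, takes a point from camera to world coordinates); the wrist camera has in their place "T_tool_cam" (4x4, takes a point from camera to tool coordinates, whose origin is the TCP and whose axes are the flange's). Camera axes: x right, y down, z forward; pixel columns grow to the right and rows downward; lengths in mm; the calibration is good to about 2 mm. The wrist camera is an equidistant fisheye: a pixel r from the principal point sees the ray r / f radians off the axis. A picture is of the moment at which its call begins: read the wrist's pose just before it.
- ctrl.finish_job(): hands the job in; it is judged then, once.
The state is a dict: "clock": time; "qpos": joint angles; "qd": joint speeds; "tau": joint torques, N m; "eef_pos": TCP position; "tool_rot": TCP orientation; "force": force on the tool from outside, world axes, zero at the start; "torque": the same for the moment, N m; "width": finger opening in mm; "gripper_force": force on a finger pad.
Only numpy, scipy, OpenCV 4.12 (cv2) and the standard library are available. Lean on these libraries where they do the work, as an engineer would, in place of code of your own. Each camera call takes 0.05 s, during which the arm holds its last target. There are 200 camera calls.

## Working session

There is one attempt and no reset: what is moved stays moved. The work goes in short steps, Python scripts to look and compute and a tool call to move; the robot and the scene stay as the last step left them, time stands still between calls to the robot, and variables do not carry over. Pictures are saved under pics/ and viewed, at most 10 in all, crops included, and the job is handed in when it is done.

Besides the shell and the picture viewer there is one more tool, called in YAML: its name, and indented under it one key for each argument. step_arm: Moves the arm, as the interface text tells. Shifts and turns lie within -1 to 1; 1 stands for 0.3 m of shift or 90 degrees of turn. Its arguments: {"type":"object","properties":{"plan":{"type":"array"}},"required":["plan"]}

```bash
mkdir -p pics; ls; python3 - <<'E'
from cell import ctrl
import numpy as np, cv2
for n in ["top","scene"]:
    im=ctrl.get_image(n)
    cv2.imwrite(f"pics/{n}0.png",im["color"][:,:,::-1]); np.savez(f"pics/{n}0.npz",**im)
    print(n,im["fx"],im["cx"],im["cy"],np.round(im["T"],3).tolist())
print(ctrl.read_state())
E
```

```text
pics
top 491.6820222248039 318.25790024309146 208.4130348562236 [[0.009, -0.994, 0.105, 362.562], [-1.0, -0.008, 0.011, 7.457], [-0.01, -0.106, -0.994, 1433.078], [0.0, 0.0, 0.0, 1.0]]
scene 409.26368167377666 320.7589963189058 200.07165839629974 [[-0.101, 0.615, -0.782, 1425.469], [0.995, 0.067, -0.076, 116.54], [0.006, -0.786, -0.619, 765.902], [0.0, 0.0, 0.0, 1.0]]
{'clock': 0.1, 'qpos': array([-1.32079414,  0.62925384,  0.03843407,  1.51826372, -0.02698275,
        0.99630971, -0.01998814]), 'qd': array([ 0.00017384, -0.00179492,  0.00110335, -0.0033418 ,  0.00030327,
       -0.00039572, -0.00169676]), 'tau': array([ 2.61329034e-03, -5.64538300e+01,  1.23037174e+00, -1.93975818e+01,
        1.13054953e-02,  5.40507637e-03, -8.10404202e-06]), 'eef_pos': array([201.68298418, 617.36813672, 252.48205895]), 'tool_rot': array([-3.13987589e+00,  2.55096543e-05,  2.82582048e+00]), 'force': array([-0.1329152 ,  0.2656787 ,  0.62497467]), 'torque': array([-0.0222809 ,  0.01510618, -0.02987749]), 'gripper_force': 0.0, 'width': 85.34966667386884}
```

View pics/top0.png

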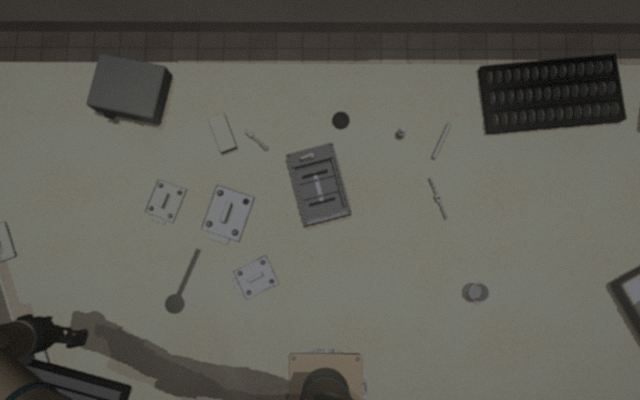

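View pics/scene0.png

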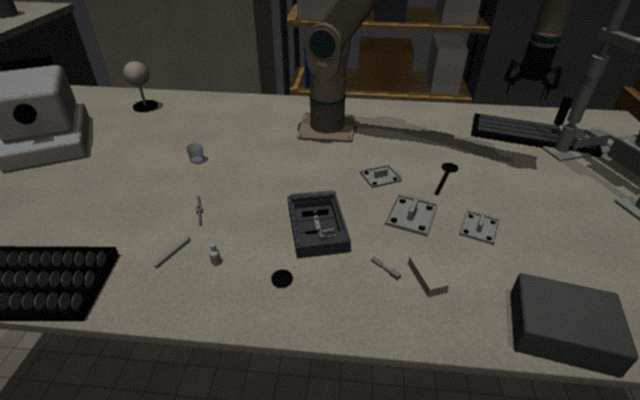

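```bash
cat > h.py <<'E'
import numpy as np, cv2
from scipy.spatial.transform import Rotation as R
def pix2w(im,u,v,z):
    """world point on plane z through pixel (pinhole)"""
    d=np.array([(u-im["cx"])/im["fx"],(v-im["cy"])/im["fy"],1.]); T=im["T"]
    d=T[:3,:3]@d; o=T[:3,3]; return o+d*(z-o[2])/d[2]
def crop(c,u0,v0,w,h,s):
    p=cv2.resize(c[v0:v0+h,u0:u0+w],None,fx=s,fy=s,interpolation=cv2.INTER_CUBIC)
    return np.clip(p.astype(float)*1.6,0,255).astype(np.uint8)
E
python3 - <<'E'
from h import *
c=np.load("pics/top0.npz")["color"][:,:,::-1]
a=crop(c,280,135,80,100,5); b=crop(c,415,170,50,60,5); d=crop(c,195,175,75,75,4) 
out=np.zeros((600,800,3),np.uint8)
out[:500,:400]=a; out[:300,400:650]=b; out[300:600,400:700]=d
cv2.imwrite("pics/crop1.png",out)
E
```

```text
(no output)
```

View pics/crop1.png

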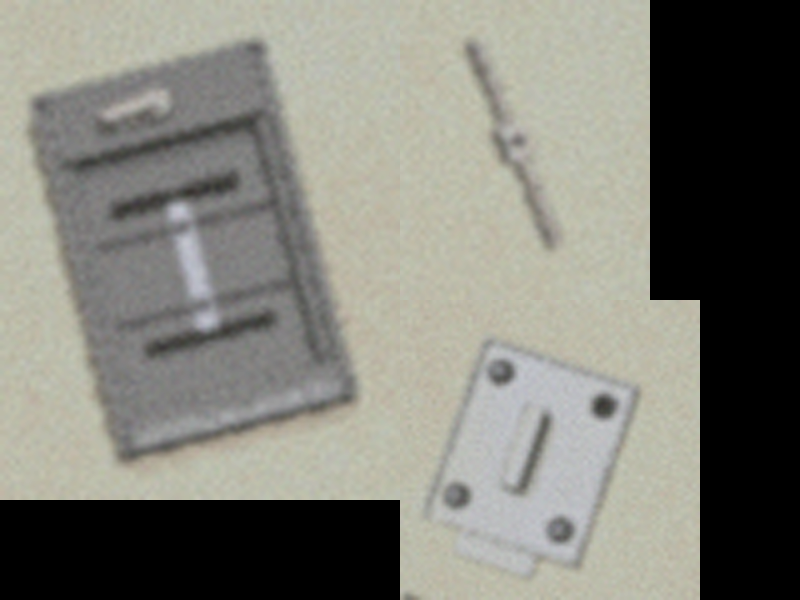

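Pictures: the case at top (318,185), lip end nearest the robot, latch open at (307,157). The bar is the symmetric rod with mid block at (437,198); (257,141) has its block at one end → test rod. Insert candidates: (229,213) largest, (166,201) and (256,277) smaller; the crop confirms the first, tongue towards the robot.

```bash
python3 - <<'E'
from h import *
im=dict(np.load("pics/top0.npz"))
def P(l,f,z): return np.array([pix2w(im,*f(*p),z) for p in l])
fc=lambda x,y:(280+x/5,135+y/5); fb=lambda x,y:(415+(x-400)/5,170+y/5); fi=lambda x,y:(195+(x-400)/4,175+(y-300)/4)
C=P([(35,100),(262,42),(352,398),(122,458)],fc,41); print("case",C[:,:2].round(0).tolist())
m=C.mean(0); ax=(C[0]+C[1]-C[2]-C[3])/2; yaw=np.arctan2(ax[1],ax[0]); L=np.linalg.norm(ax)
o=m-7*np.array([np.cos(yaw),np.sin(yaw),0]); print("origin",o.round(1),"yaw",yaw,L,np.linalg.norm(C[0]-C[1]),np.linalg.norm(C[2]-C[3]))
B=P([(470,42),(552,245)],fb,8); d=B[0]-B[1]; print("bar",B.mean(0).round(1),P([(513,142)],fb,14),np.arctan2(d[1],d[0]),np.linalg.norm(d))
I=P([(488,342),(637,388),(580,565),(428,517)],fi,12); a=(I[0]+I[1]-I[2]-I[3])/2
print("ins",I.mean(0).round(1),np.arctan2(a[1],a[0]),np.linalg.norm(a),np.linalg.norm(I[0]-I[1]),"fin",P([(530,450)],fi,40))
print("small", [np.round(pix2w(im,u,v,12)[:2]) for u,v in [(166,201),(256,277)]])
print("rib/strip", P([(178,205),(205,325)],fc,15), "penl,rod,drops",[np.round(pix2w(im,u,v,10)[:2]) for u,v in [(440,141),(257,141),(400,133),(222,133)]])
E
```

```text
case [[664.0, 115.0], [699.0, -16.0], [493.0, -68.0], [458.0, 62.0]]
origin [571.9  21.2  41. ] yaw 0.24921662006195272 212.74003108091466 135.22056729082718 135.02428204473657
bar [ 545.1 -322.8    8. ] [[ 544.95981089 -322.68852244   14.        ]] 0.3669109730933925 127.34621451047275
ins [497.4 284.9  12. ] -0.2938691779416112 134.6686345874216 114.8367847414456 fin [[496.57852675 281.81556039  40.        ]]
small [array([532., 468.]), array([314., 200.])]
rib/strip [[608.1063163   31.93199084  15.        ]
 [537.59975367  15.57638142  15.        ]] penl,rod,drops [array([ 716., -334.]), array([713., 206.]), array([ 739., -216.]), array([736., 311.])]
```

step_arm:
  plan:
    - {"dx":-0.07,"dy":-0.06,"dz":-0.014,"gripper":1}
    - {"dx":-0.146,"dy":-0.1265,"dz":-0.014,"gripper":1}
    - {"dx":-0.146,"dy":-0.1265,"dz":-0.014,"gripper":1}
    - {"dx":-0.146,"dy":-0.1265,"dz":-0.014,"gripper":1}
    - {"dx":-0.146,"dy":-0.1265,"dz":-0.014,"gripper":1}
    - {"dx":-0.146,"dy":-0.1265,"dz":-0.014,"gripper":1}
    - {"dx":-0.146,"dy":-0.1265,"dz":-0.014,"gripper":1}
    - {"dx":-0.146,"dy":-0.1265,"dz":-0.014,"gripper":1}
    - {"dx":-0.146,"dy":-0.1265,"dz":-0.014,"gripper":1}
    - {"dx":-0.146,"dy":-0.1265,"dz":-0.014,"gripper":1}
    - {"dx":-0.146,"dy":-0.1265,"dz":-0.014,"gripper":1}
    - {"dx":-0.146,"dy":-0.1265,"dz":-0.014,"gripper":1}
    - {"dx":-0.07,"dy":-0.06,"dz":-0.014,"az":0.11,"gripper":1}
    - {"az":0.11}
    - {"az":0.11}
    - {"az":0.11}
    - {"az":0.11}
    - {"az":0.11}
    - {"az":0.11}
    - {"az":0.0}

```text
invalid input
```

```bash
cat >> h.py <<'E'
def Tw(s):
    T=np.eye(4); T[:3,:3]=R.from_euler("xyz",s["tool_rot"]).as_matrix(); T[:3,3]=s["eef_pos"]; return T
def snap(ctrl,n,name):
    s=ctrl.read_state(); im=ctrl.get_image(n)
    if n=="wrist": im["T"]=Tw(s)@im["T_tool_cam"]
    np.savez(f"pics/{name}.npz",**im); return s,im
def ray(im,u,v):
    x,y=(u-im["cx"])/im["fx"],(v-im["cy"])/im["fy"]; r=np.hypot(x,y)+1e-12
    return im["T"][:3,:3]@np.array([np.sin(r)*x/r,np.sin(r)*y/r,np.cos(r)])
def fish(im,u,v,z):
    d=ray(im,u,v); o=im["T"][:3,3]; return o+d*(z-o[2])/d[2]
def proj(im,p):
    q=np.linalg.inv(im["T"])@np.r_[p,1]; t=np.arctan2(np.hypot(q[0],q[1]),q[2]); k=t/np.hypot(q[0],q[1])
    return im["cx"]+im["fx"]*k*q[0], im["cy"]+im["fy"]*k*q[1]
def rect(im,z,o,yaw,x0,x1,y0,y1,s):
    """ortho view of plane z, in frame (o,yaw); columns = -y, rows = -x; s px/mm"""
    w,h=int((y1-y0)*s),int((x1-x0)*s); vx,vy=np.cos(yaw),np.sin(yaw)
    Y,X=np.meshgrid(y1-np.arange(w)/s,x1-np.arange(h)/s)
    P=np.stack([o[0]+X*vx-Y*vy,o[1]+X*vy+Y*vx,np.full_like(X,z)],-1)
    q=(P-im["T"][:3,3])@im["T"][:3,:3]; rr=np.hypot(q[...,0],q[...,1])+1e-9; k=np.arctan2(rr,q[...,2])/rr
    return cv2.remap(im["color"][:,:,::-1],(im["cx"]+im["fx"]*k*q[...,0]).astype(np.float32),(im["cy"]+im["fy"]*k*q[...,1]).astype(np.float32),cv2.INTER_CUBIC)
E
python3 - <<'E'
from h import *; from cell import ctrl
s,im=snap(ctrl,"wrist","w1"); print(s["clock"],s["eef_pos"],s["tool_rot"],s["qpos"].round(2),im["fx"],im["T"].round(2).tolist())
o=[571.9,21.2]
p=rect(im,23,o,.249,-110,125,-85,85,2.5)
q=cv2.resize(im["color"][:,:,::-1],(370,231))
out=np.zeros((600,800,3),np.uint8); out[:p.shape[0],:p.shape[1]]=p; out[:231,430:]=q
cv2.imwrite("pics/w1.png",np.clip(out*1.5,0,255))
E
```

```text
0.1 [201.68298418 617.36813672 252.48205895] [-3.13987589e+00  2.55096543e-05  2.82582048e+00] [-1.32  0.63  0.04  1.52 -0.03  1.   -0.02] 309.70691628693146 [[0.31, 0.91, 0.29, 127.7], [0.95, -0.3, -0.1, 640.97], [-0.0, 0.3, -0.95, 373.3], [0.0, 0.0, 0.0, 1.0]][ WARN:0@0.663] global loadsave.cpp:1063 imwrite_ Unsupported depth image for selected encoder is fallbacked to CV_8U.
```

View pics/w1.png

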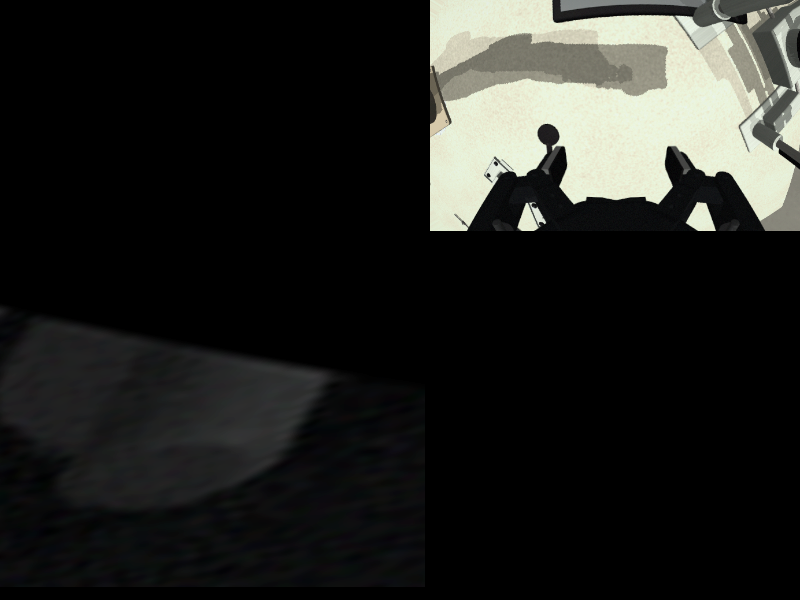

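The picture shows the view from the start pose (the move was refused: rows need all keys); paddle and small insert at left, nothing new.

step_arm:
  plan:
    - {"dx":-0.07,"dy":-0.06,"dz":-0.014,"ax":0,"ay":0,"az":0,"gripper":1}
    - {"dx":-0.146,"dy":-0.1265,"dz":-0.014,"ax":0,"ay":0,"az":0,"gripper":1}
    - {"dx":-0.146,"dy":-0.1265,"dz":-0.014,"ax":0,"ay":0,"az":0,"gripper":1}
    - {"dx":-0.146,"dy":-0.1265,"dz":-0.014,"ax":0,"ay":0,"az":0,"gripper":1}
    - {"dx":-0.146,"dy":-0.1265,"dz":-0.014,"ax":0,"ay":0,"az":0,"gripper":1}
    - {"dx":-0.146,"dy":-0.1265,"dz":-0.014,"ax":0,"ay":0,"az":0,"gripper":1}
    - {"dx":-0.146,"dy":-0.1265,"dz":-0.014,"ax":0,"ay":0,"az":0,"gripper":1}
    - {"dx":-0.146,"dy":-0.1265,"dz":-0.014,"ax":0,"ay":0,"az":0,"gripper":1}
    - {"dx":-0.146,"dy":-0.1265,"dz":-0.014,"ax":0,"ay":0,"az":0,"gripper":1}
    - {"dx":-0.146,"dy":-0.1265,"dz":-0.014,"ax":0,"ay":0,"az":0,"gripper":1}
    - {"dx":-0.146,"dy":-0.1265,"dz":-0.014,"ax":0,"ay":0,"az":0,"gripper":1}
    - {"dx":-0.146,"dy":-0.1265,"dz":-0.014,"ax":0,"ay":0,"az":0,"gripper":1}
    - {"dx":-0.07,"dy":-0.06,"dz":-0.014,"ax":0,"ay":0,"az":0,"gripper":1}
    - {"dx":0,"dy":0,"dz":0,"ax":0,"ay":0,"az":0.11,"gripper":1}
    - {"dx":0,"dy":0,"dz":0,"ax":0,"ay":0,"az":0.11,"gripper":1}
    - {"dx":0,"dy":0,"dz":0,"ax":0,"ay":0,"az":0.11,"gripper":1}
    - {"dx":0,"dy":0,"dz":0,"ax":0,"ay":0,"az":0.11,"gripper":1}
    - {"dx":0,"dy":0,"dz":0,"ax":0,"ay":0,"az":0.11,"gripper":1}
    - {"dx":0,"dy":0,"dz":0,"ax":0,"ay":0,"az":0.11,"gripper":1}
    - {"dx":0,"dy":0,"dz":0,"ax":0,"ay":0,"az":0.11,"gripper":1}

```text
clock: 2.65
eef_pos: [558.7, 24.2, 307.7]
tool_rot: [-3.141, -0.0, 1.611]
force: [-0.3, 0.8, 0.2]
width: 85.1
gripper_force: 0.0
```

```bash
cat > look.py <<'E'
import sys
from h import *; from cell import ctrl
# look.py name z ox oy yaw x0 x1 y0 y1 scale
n=sys.argv[1]; z,ox,oy,yaw,x0,x1,y0,y1,sc=map(float,sys.argv[2:])
s,im=snap(ctrl,"wrist",n); print(s["clock"],s["eef_pos"].round(1),s["tool_rot"].round(4),s["qpos"].round(2))
p=rect(im,z,[ox,oy],yaw,x0,x1,y0,y1,sc)
q=cv2.resize(im["color"][:,:,::-1],(320,200),interpolation=cv2.INTER_AREA)
out=np.zeros((600,800,3),np.uint8); out[:200,480:]=q; out[:p.shape[0],:p.shape[1]]=p
cv2.imwrite(f"pics/{n}.png",np.clip(out*1.6,0,255).astype(np.uint8))
E
python3 look.py w2 23 571.9 21.2 .249 -110 125 -85 85 2.5
```

```text
2.65 [558.7  24.2 307.7] [-3.1410e+00 -1.0000e-04  1.6107e+00] [-0.4   0.47  0.46  1.71 -0.24  1.01  0.18]
```

View pics/w2.png

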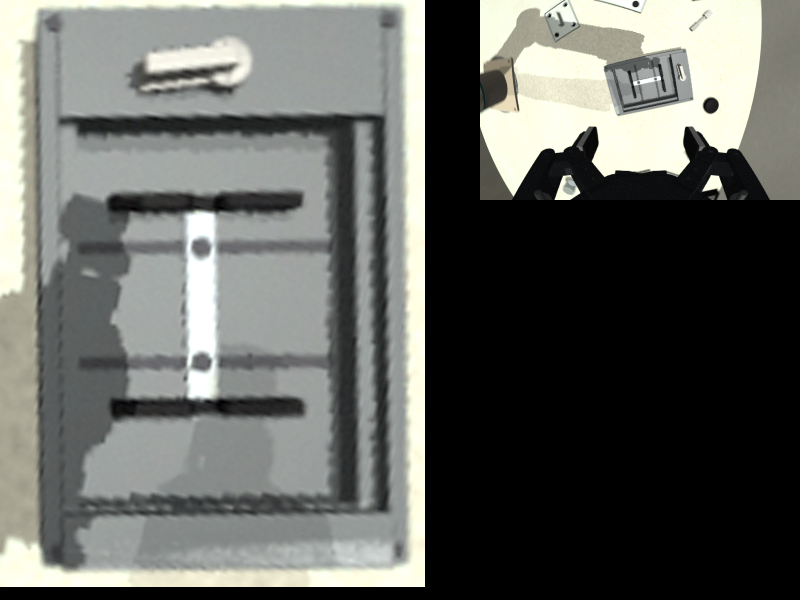

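The rectified view (z=23 plane, 2.5 px/mm) shows the case: ribs at rows 200 and 407 (cols 108–303), notches around col 203, latch open with hinge at (232,62), rim corners (40,10),(403,10),(405,568),(42,565).

```bash
cat >> h.py <<'E'
def unrect(im,u,v,z0,o,yaw,x1,y1,s,z):
    X,Y=x1-v/s,y1-u/s; c,n=np.cos(yaw),np.sin(yaw)
    p=np.array([o[0]+X*c-Y*n,o[1]+X*n+Y*c,z0]); C=im["T"][:3,3]; return C+(p-C)*(z-C[2])/(z0-C[2])
E
python3 - <<'E'
from h import *
im=dict(np.load("pics/w2.npz")); f=lambda u,v,z:unrect(im,u,v,23,[571.9,21.2],.249,125,85,2.5,z)
C=np.array([f(40,10,41),f(403,10,41),f(405,568,41),f(42,565,41)])
a=(C[0]+C[1]-C[2]-C[3])/2; yaw=np.arctan2(a[1],a[0]); print(C.round(1).tolist(),np.linalg.norm(a),np.linalg.norm(C[0]-C[1]),yaw)
ex=np.array([np.cos(yaw),np.sin(yaw),0]); ey=np.array([-ex[1],ex[0],0])
o=C.mean(0)-7*ex; print("o",o)
for n,p in dict(ru=f(205.5,200,23),rl=f(207.5,407,23),nu=f(203,200,23),nl=f(204.5,407,23),strip=f(202,300,8),piv=f(232,62,50)).items():
    print(n,p.round(1),((p-o)@ex).round(1),((p-o)@ey).round(1))
a=f(203,200,23)-f(204.5,407,23); print("notch yaw",np.arctan2(a[1],a[0]))
E
```

```text
[[667.0, 117.1, 41.0], [701.2, -17.3, 41.0], [494.6, -70.6, 41.0], [461.5, 64.1, 41.0]] 212.7198395673132 138.7543631564655 0.2525938749135095
o [574.29473767  21.56164356  41.        ]
ru [614.8  35.   23. ] 42.6 2.9
rl [534.8  13.8  23. ] -40.2 2.4
nu [614.6  36.   23. ] 42.6 3.9
nl [534.5  15.   23. ] -40.2 3.6
strip [576.5  23.8   8. ] 2.7 1.6
piv [663.2  42.5  50. ] 91.3 -2.0
notch yaw 0.2562462499798971
```

step_arm:
  plan:
    - {"dx":-0.165,"dy":-0.013,"dz":0.0,"ax":0,"ay":0,"az":0,"gripper":1}
    - {"dx":-0.165,"dy":-0.013,"dz":0.0,"ax":0,"ay":0,"az":0,"gripper":1}
    - {"dx":-0.165,"dy":-0.013,"dz":0.0,"ax":0,"ay":0,"az":0,"gripper":1}
    - {"dx":-0.165,"dy":-0.013,"dz":0.0,"ax":0,"ay":0,"az":0,"gripper":1}
    - {"dx":-0.165,"dy":-0.013,"dz":0.1,"ax":0,"ay":0,"az":0,"gripper":1}
    - {"dx":-0.165,"dy":-0.013,"dz":0.1,"ax":0,"ay":0,"az":0,"gripper":1}
    - {"dx":-0.164,"dy":-0.014,"dz":0.1,"ax":0,"ay":0,"az":0,"gripper":1}
    - {"dx":0,"dy":0,"dz":0.1,"ax":0,"ay":0,"az":0.099,"gripper":1}
    - {"dx":0,"dy":0,"dz":0.1,"ax":0,"ay":0,"az":0.099,"gripper":1}
    - {"dx":0,"dy":0,"dz":0.025,"ax":0,"ay":0,"az":0.099,"gripper":1}
    - {"dx":0,"dy":0,"dz":0,"ax":0,"ay":0,"az":0.099,"gripper":0.6}
    - {"dx":0,"dy":0,"dz":0,"ax":0,"ay":0,"az":0.099,"gripper":0.6}
    - {"dx":0,"dy":0,"dz":0,"ax":0,"ay":0,"az":0.099,"gripper":0.6}
    - {"dx":0,"dy":0,"dz":0,"ax":0,"ay":0,"az":0.099,"gripper":0.6}
    - {"dx":0,"dy":0,"dz":0,"ax":0,"ay":0,"az":0.099,"gripper":0.6}
    - {"dx":0,"dy":0,"dz":0,"ax":0,"ay":0,"az":0,"gripper":0.6}

```text
clock: 4.7
eef_pos: [547.0, -322.5, 149.8]
tool_rot: [-3.141, 0.001, 0.376]
force: [-0.3, -0.7, -0.3]
width: 50.7
gripper_force: 0.0
```

```bash
python3 look.py w3 8 545 -322.8 .367 -80 80 -50 50 3.7
```

```text
4.7 [ 547.  -322.5  149.8] [-3.141e+00  9.000e-04  3.761e-01] [ 0.09  0.84  0.71  1.67 -0.67  0.89 -0.12]
```

View pics/w3.png

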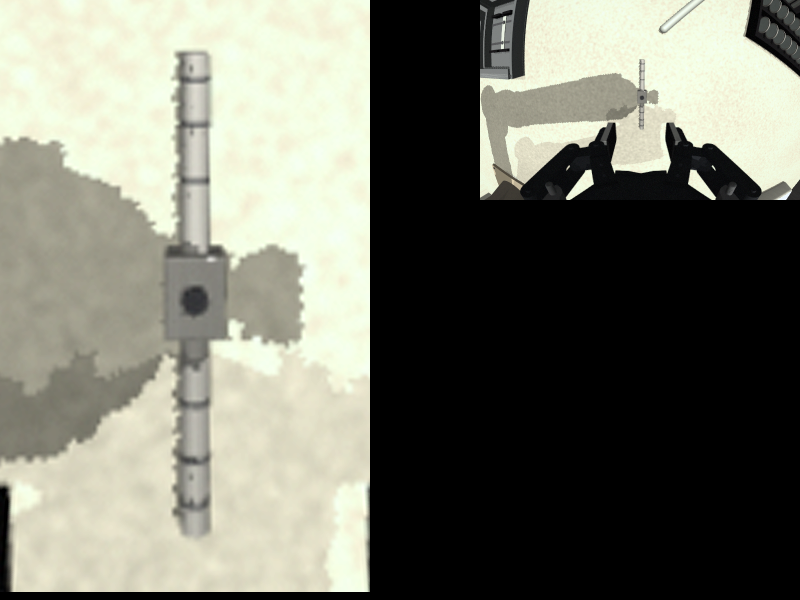

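The bar lies along the view at col 195 (ends rows 52 and 535), block around (196,300): centre (546.6,-325.1), yaw 0.367, length 130 mm — fits.

step_arm:
  plan:
    - {"dx":-0.0043,"dy":0.0077,"dz":0,"ax":0,"ay":0,"az":0.006,"gripper":0.5}
    - {"dx":0,"dy":0,"dz":0.1,"ax":0,"ay":0,"az":0,"gripper":0.5}
    - {"dx":0,"dy":0,"dz":0.1,"ax":0,"ay":0,"az":0,"gripper":0.5}
    - {"dx":0,"dy":0,"dz":0.1,"ax":0,"ay":0,"az":0,"gripper":0.5}
    - {"dx":0,"dy":0,"dz":0.07,"ax":0,"ay":0,"az":0,"gripper":0.5}
    - {"dx":0,"dy":0,"dz":0.047,"ax":0,"ay":0,"az":0,"gripper":0.5}
    - {"dx":0,"dy":0,"dz":0,"ax":0,"ay":0,"az":0,"gripper":0.5}
    - {"dx":0,"dy":0,"dz":0,"ax":0,"ay":0,"az":0,"gripper":0}
    - {"dx":0,"dy":0,"dz":0,"ax":0,"ay":0,"az":0,"gripper":0}
    - {"dx":0,"dy":0,"dz":0,"ax":0,"ay":0,"az":0,"gripper":0}
    - {"dx":0,"dy":0,"dz":0,"ax":0,"ay":0,"az":0,"gripper":0}
    - {"dx":0,"dy":0,"dz":0,"ax":0,"ay":0,"az":0,"gripper":0}

```text
clock: 6.25
eef_pos: [547.4, -326.2, 26.6]
tool_rot: [3.14, -0.001, 0.363]
force: [-0.7, -0.1, 5.8]
width: 14.1
gripper_force: 60.3
```

step_arm:
  plan:
    - {"dx":0,"dy":0,"dz":-0.05,"ax":0,"ay":0,"az":0,"gripper":0}
    - {"dx":0,"dy":0,"dz":-0.13,"ax":0,"ay":0,"az":0,"gripper":0}
    - {"dx":0,"dy":0,"dz":-0.153,"ax":0,"ay":0,"az":0,"gripper":0}
    - {"dx":0.04,"dy":-0.08,"dz":0,"ax":0,"ay":0,"az":0,"gripper":0}
    - {"dx":0.07,"dy":-0.15,"dz":0,"ax":0,"ay":0,"az":0,"gripper":0}
    - {"dx":0.07,"dy":-0.15,"dz":0,"ax":0,"ay":0,"az":0,"gripper":0}
    - {"dx":0.07,"dy":-0.15,"dz":0,"ax":0,"ay":0,"az":0,"gripper":0}
    - {"dx":0.07,"dy":-0.15,"dz":0,"ax":0,"ay":0,"az":0,"gripper":0}
    - {"dx":0.07,"dy":-0.15,"dz":0,"ax":0,"ay":0,"az":0,"gripper":0}
    - {"dx":0.07,"dy":-0.15,"dz":0,"ax":0,"ay":0,"az":0,"gripper":0}
    - {"dx":0.04,"dy":-0.082,"dz":0,"ax":0,"ay":0,"az":0.035,"gripper":0}
    - {"dx":0,"dy":0,"dz":0,"ax":0,"ay":0,"az":0.034,"gripper":0}
    - {"dx":0,"dy":0,"dz":0,"ax":0,"ay":0,"az":0,"gripper":0}
    - {"dx":0,"dy":0,"dz":0,"ax":0,"ay":0,"az":0,"gripper":0}

```text
clock: 8.0
eef_pos: [573.9, 25.0, 125.6]
tool_rot: [3.141, -0.0, 0.254]
force: [-0.5, 0.3, -0.6]
width: 14.1
gripper_force: 59.5
```

```bash
python3 - <<'E'
from h import *; from cell import ctrl
s,im=snap(ctrl,"wrist","w4"); print(s["clock"],s["eef_pos"].round(1),s["tool_rot"].round(4),s["force"],s["width"])
p=rect(im,23,[574.7,24.9],.255,-70,125,-85,85,2.3)
# bar plane: estimate at z=tcp-15
q=crop(im["color"][:,:,::-1],200,120,240,280,1.6)
out=np.zeros((600,800,3),np.uint8); out[:p.shape[0],:p.shape[1]]=np.clip(p*1.6,0,255); out[:q.shape[0],400:400+q.shape[1]]=q
cv2.imwrite("pics/w4.png",out)
E
```

```text
8.0 [573.9  25.  125.6] [ 3.1414e+00 -3.0000e-04  2.5430e-01] [-0.52131957  0.29760829 -0.63750938] 14.083132099539508
```

View pics/w4.png

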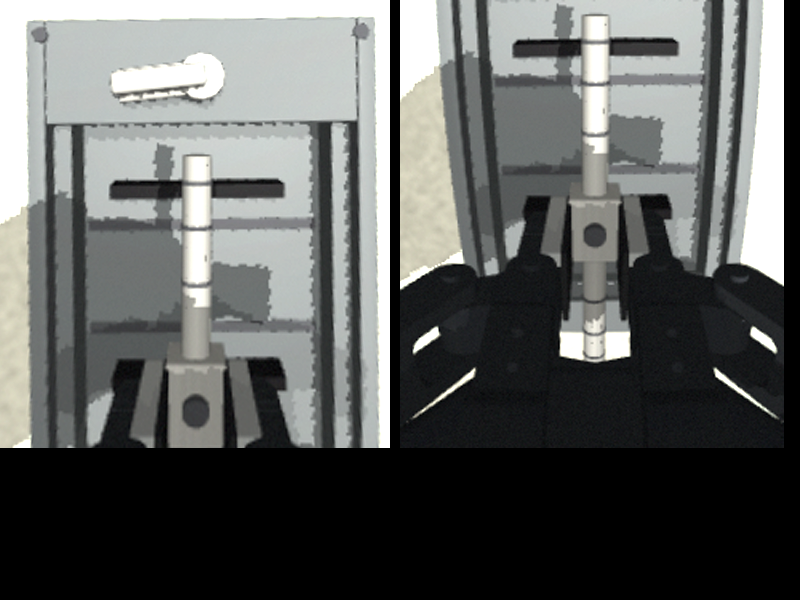

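The bar is held level and in line; rib centre at col 196.5, rod at col 197.5 — laterally within 1 mm.

step_arm:
  plan:
    - {"dx":0.003,"dy":0,"dz":0.07,"ax":0,"ay":0,"az":0,"gripper":0}
    - {"dx":0.003,"dy":0,"dz":0.08,"ax":0,"ay":0,"az":0,"gripper":0}
    - {"dx":0,"dy":0,"dz":0.06,"ax":0,"ay":0,"az":0,"gripper":0}
    - {"dx":0,"dy":0,"dz":0.03,"ax":0,"ay":0,"az":0,"gripper":0}
    - {"dx":0,"dy":0,"dz":0.01,"ax":0,"ay":0,"az":0,"gripper":0}
    - {"dx":0,"dy":0,"dz":0.01,"ax":0,"ay":0,"az":0,"gripper":0}
    - {"dx":0,"dy":0,"dz":0,"ax":0,"ay":0,"az":0,"gripper":0}

```text
clock: 8.93
eef_pos: [575.9, 26.0, 47.5]
tool_rot: [3.141, -0.001, 0.255]
force: [-0.2, 0.5, -1.3]
width: 13.9
gripper_force: 59.5
```

step_arm:
  plan:
    - {"dx":0,"dy":0,"dz":0.005,"ax":0,"ay":0,"az":0,"gripper":0}
    - {"dx":0,"dy":0,"dz":0.005,"ax":0,"ay":0,"az":0,"gripper":0}
    - {"dx":0,"dy":0,"dz":0.005,"ax":0,"ay":0,"az":0,"gripper":0}
    - {"dx":0,"dy":0,"dz":0.005,"ax":0,"ay":0,"az":0,"gripper":0}
    - {"dx":0,"dy":0,"dz":0.005,"ax":0,"ay":0,"az":0,"gripper":0}
    - {"dx":0,"dy":0,"dz":0,"ax":0,"ay":0,"az":0,"gripper":0}

```text
clock: 9.68
eef_pos: [575.8, 25.6, 39.6]
tool_rot: [3.141, -0.0, 0.254]
force: [0.4, -1.2, -0.3]
width: 13.8
gripper_force: 59.5
```

step_arm:
  plan:
    - {"dx":0,"dy":0,"dz":0.003,"ax":0,"ay":0,"az":0,"gripper":0}
    - {"dx":0,"dy":0,"dz":0.003,"ax":0,"ay":0,"az":0,"gripper":0}
    - {"dx":0,"dy":0,"dz":0.002,"ax":0,"ay":0,"az":0,"gripper":0}
    - {"dx":0,"dy":0,"dz":0.002,"ax":0,"ay":0,"az":0,"gripper":0}
    - {"dx":0,"dy":0,"dz":0,"ax":0,"ay":0,"az":0,"gripper":0}

```text
clock: 10.3
eef_pos: [575.8, 25.7, 36.7]
tool_rot: [3.141, -0.0, 0.254]
force: [0.4, -2.2, -0.2]
width: 13.9
gripper_force: 59.6
```

step_arm:
  plan:
    - {"dx":0,"dy":0,"dz":0.002,"ax":0,"ay":0,"az":0,"gripper":0}
    - {"dx":0,"dy":0,"dz":0.002,"ax":0,"ay":0,"az":0,"gripper":0}
    - {"dx":0,"dy":0,"dz":0,"ax":0,"ay":0,"az":0,"gripper":0}

```text
clock: 10.68
eef_pos: [575.8, 25.7, 36.3]
tool_rot: [3.142, -0.001, 0.254]
force: [-1.6, -2.5, 8.3]
width: 13.8
gripper_force: 60.6
```

step_arm:
  plan:
    - {"dx":0,"dy":0,"dz":0,"ax":0,"ay":0,"az":0,"gripper":0.35}
    - {"dx":0,"dy":0,"dz":0,"ax":0,"ay":0,"az":0,"gripper":0.35}
    - {"dx":0,"dy":0,"dz":0,"ax":0,"ay":0,"az":0,"gripper":0.35}
    - {"dx":0,"dy":0,"dz":0,"ax":0,"ay":0,"az":0,"gripper":0.35}
    - {"dx":0,"dy":0,"dz":-0.04,"ax":0,"ay":0,"az":0,"gripper":0.35}
    - {"dx":0,"dy":0,"dz":-0.15,"ax":0,"ay":0,"az":0,"gripper":0.35}
    - {"dx":0,"dy":0,"dz":-0.19,"ax":0,"ay":0,"az":0,"gripper":0.35}
    - {"dx":0,"dy":0,"dz":-0.19,"ax":0,"ay":0,"az":0,"gripper":0.35}
    - {"dx":0,"dy":0,"dz":-0.15,"ax":0,"ay":0,"az":0,"gripper":0.5}
    - {"dx":0,"dy":0,"dz":0,"ax":0,"ay":0,"az":0,"gripper":0.5}

```text
clock: 11.92
eef_pos: [577.5, 25.2, 255.9]
tool_rot: [3.14, -0.007, 0.254]
force: [0.3, -0.0, -0.3]
width: 42.8
gripper_force: 0.0
```

```bash
python3 - <<'E'
from h import *; from cell import ctrl
s,im=snap(ctrl,"wrist","w5"); print(s["clock"],s["eef_pos"].round(1),s["tool_rot"].round(4),s["force"],s["qpos"].round(3))
p=rect(im,23,[575.2,25],.254,-110,125,-85,85,2.5)
q=rect(im,12,[497.4,284.9],-.294,-95,80,-65,65,2.5)
out=np.zeros((600,800,3),np.uint8); out[:p.shape[0],:p.shape[1]]=np.clip(p*1.6,0,255); out[:q.shape[0],440:440+q.shape[1]]=np.clip(q*1.6,0,255)
cv2.imwrite("pics/w5.png",out)
# block/rod heights from depth, if any
r=im["range_z"]; print((r>0).mean())
for y in [-60,-45,-25,0,25,45,60]:
    P=np.array([575.2+y*np.cos(.254),25+y*np.sin(.254),20]); u,v=proj(im,P); w=r[int(v)-1:int(v)+2,int(u)-1:int(u)+2]
    d=ray(im,u,v); zc=d@im["T"][:3,2]; print(y,round(u),round(v),(im["T"][:3,3]+d*np.median(w)/zc).round(1))
E
```

```text
11.925 [577.5  25.2 255.9] [ 3.1401 -0.0075  0.2541] [ 0.31069582 -0.01715007 -0.33744198] [-0.634  0.681  0.918  1.743 -0.625  1.029 -0.805]
0.9958203125
-60 320 221 [517.7  10.1  21.6]
-45 320 209 [532.1  13.8  21.5]
-25 320 193 [551.3  18.8  21.1]
0 320 173 [576.9  25.4  27.9]
25 320 152 [599.6  31.3  21.2]
45 320 135 [618.9  36.3  21.6]
60 320 122 [633.3  40.1  20.6]
```

View pics/w5.png

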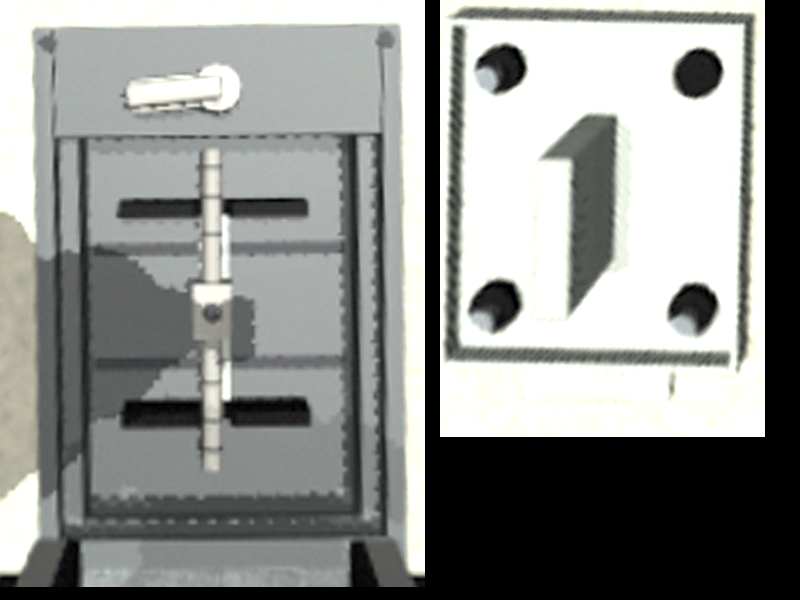

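The bar lies in both notches (rod top z≈21 per depth, right as expected). The insert with fin is visible at right; now a depth fit of the insert and case.

```bash
cat > fit.py <<'E'
from h import *
def cloud(im):
    v,u=np.mgrid[0:400,0:640]; x,y=(u-im["cx"])/im["fx"],(v-im["cy"])/im["fy"]; r=np.hypot(x,y)+1e-9
    z=im["range_z"]; k=np.tan(np.minimum(r,1.4))/r; P=np.stack([x*k*z,y*k*z,z],-1)[(z>0)&(r<1.2)]
    return P@im["T"][:3,:3].T+im["T"][:3,3]
def box(P,c,rad,z0,z1):
    m=(np.hypot(P[:,0]-c[0],P[:,1]-c[1])<rad)&(P[:,2]>z0)&(P[:,2]<z1); q=P[m]
    b=cv2.minAreaRect(q[:,:2].astype(np.float32)); return len(q),np.round(b[0],1),np.round(b[1],1),round(b[2],2),q[:,2].mean().round(1)
E
python3 - <<'E'
from fit import *
im=dict(np.load("pics/w5.npz")); P=cloud(im)
print("fin",box(P,(497,284),60,36,44)); print("pan",box(P,(500,284),95,8,30)); print("case",box(P,(576,22),140,36,50))
im=dict(np.load("pics/w2.npz")); P=cloud(im); print("case2",box(P,(576,22),140,36,50)); print("fin",box(P,(497,284),60,36,44)); print("pan",box(P,(500,284),95,8,30)); 
E
```

```text
fin (374, array([500.9, 288.4]), array([14.9, 61.3]), 71.53, np.float64(39.8))
pan (1695, array([500.7, 288.9]), array([121.7, 141.6]), 72.0, np.float64(13.0))
case (7827, array([581.8,  23.7]), array([214.9, 141.4]), 15.19, np.float64(42.1))
case2 (6079, array([581.8,  23.4]), array([216.2, 141.3]), 15.16, np.float64(42.5))
fin (0, array([0., 0.]), array([0., 0.]), 0.0, np.float64(nan))
pan (443, array([491.4, 231.3]), array([ 36.5, 137.1]), 88.44, np.float64(11.1))fit.py:8: RuntimeWarning: Mean of empty slice.
  b=cv2.minAreaRect(q[:,:2].astype(np.float32)); return len(q),np.round(b[0],1),np.round(b[1],1),round(b[2],2),q[:,2].mean().round(1)
  ret = ret.dtype.type(ret / rcount)
```

step_arm:
  plan:
    - {"dx":-0.0045,"dy":-0.08,"dz":0,"ax":0,"ay":0,"az":0,"gripper":0.5}
    - {"dx":-0.0045,"dy":-0.15,"dz":0,"ax":0,"ay":0,"az":0,"gripper":0.5}
    - {"dx":-0.0045,"dy":-0.18,"dz":0,"ax":0,"ay":0,"az":0,"gripper":0.5}
    - {"dx":-0.0045,"dy":-0.18,"dz":0,"ax":0,"ay":0,"az":0,"gripper":0.5}
    - {"dx":-0.0045,"dy":-0.17,"dz":0,"ax":0,"ay":0,"az":0,"gripper":0.5}
    - {"dx":-0.0045,"dy":-0.154,"dz":0,"ax":0,"ay":0,"az":0.0516,"gripper":0.5}
    - {"dx":0,"dy":0,"dz":0.1,"ax":0,"ay":0,"az":0.11,"gripper":0.5}
    - {"dx":0,"dy":0,"dz":0.17,"ax":0,"ay":0,"az":0.1,"gripper":0.5}
    - {"dx":0,"dy":0,"dz":0.15,"ax":0,"ay":0,"az":0.1,"gripper":0.5}
    - {"dx":0,"dy":0,"dz":0.1,"ax":0,"ay":0,"az":0,"gripper":0.5}
    - {"dx":0,"dy":0,"dz":0,"ax":0,"ay":0,"az":0,"gripper":0.5}
    - {"dx":0,"dy":0,"dz":0,"ax":0,"ay":0,"az":0,"gripper":0.5}

```text
clock: 13.48
eef_pos: [499.2, 289.0, 96.2]
tool_rot: [-3.142, -0.001, -0.314]
force: [-0.4, 0.8, 0.6]
width: 42.9
gripper_force: 0.0
```

```bash
python3 - <<'E'
from fit import *; from cell import ctrl
s,im=snap(ctrl,"wrist","w6"); print(s["clock"],s["eef_pos"].round(1),s["tool_rot"].round(4),s["qpos"].round(3))
P=cloud(im); print("fin",box(P,(501,288.5),45,37,43)); print("pan",box(P,(501,288.5),95,8,30))
E
```

```text
13.475 [499.2 289.   96.2] [-3.1416e+00 -7.0000e-04 -3.1410e-01] [-1.094  0.952  0.912  1.868 -1.005  0.867 -1.54 ]
fin (2010, array([500.4, 289. ]), array([14.5, 59.7]), 71.09, np.float64(40.0))
pan (4100, array([500.4, 289. ]), array([120.6, 140.3]), 71.92, np.float64(12.0))
```

step_arm:
  plan:
    - {"dx":0.004,"dy":-0.001,"dz":0.05,"ax":0,"ay":0,"az":0,"gripper":0.5}
    - {"dx":0,"dy":0,"dz":0.08,"ax":0,"ay":0,"az":0,"gripper":0.5}
    - {"dx":0,"dy":0,"dz":0.05,"ax":0,"ay":0,"az":0,"gripper":0.5}
    - {"dx":0,"dy":0,"dz":0.02,"ax":0,"ay":0,"az":0,"gripper":0.5}
    - {"dx":0,"dy":0,"dz":0,"ax":0,"ay":0,"az":0,"gripper":0.5}
    - {"dx":0,"dy":0,"dz":0,"ax":0,"ay":0,"az":0,"gripper":0}
    - {"dx":0,"dy":0,"dz":0,"ax":0,"ay":0,"az":0,"gripper":0}
    - {"dx":0,"dy":0,"dz":0,"ax":0,"ay":0,"az":0,"gripper":0}
    - {"dx":0,"dy":0,"dz":0,"ax":0,"ay":0,"az":0,"gripper":0}
    - {"dx":0,"dy":0,"dz":0,"ax":0,"ay":0,"az":0,"gripper":0}

```text
clock: 14.78
eef_pos: [500.5, 289.5, 36.3]
tool_rot: [-3.141, -0.001, -0.314]
force: [-0.7, 0.0, 5.9]
width: 12.8
gripper_force: 59.6
```

step_arm:
  plan:
    - {"dx":0,"dy":0,"dz":-0.04,"ax":0,"ay":0,"az":0,"gripper":0}
    - {"dx":0,"dy":0,"dz":-0.12,"ax":0,"ay":0,"az":0,"gripper":0}
    - {"dx":0,"dy":0,"dz":-0.15,"ax":0,"ay":0,"az":0,"gripper":0}
    - {"dx":0,"dy":0,"dz":-0.123,"ax":0,"ay":0,"az":0,"gripper":0}
    - {"dx":0.031,"dy":0.05,"dz":0,"ax":0,"ay":0,"az":0,"gripper":0}
    - {"dx":0.064,"dy":0.0966,"dz":0,"ax":0,"ay":0,"az":0,"gripper":0}
    - {"dx":0.064,"dy":0.0966,"dz":0,"ax":0,"ay":0,"az":0,"gripper":0}
    - {"dx":0.064,"dy":0.0966,"dz":0,"ax":0,"ay":0,"az":0,"gripper":0}
    - {"dx":0.064,"dy":0.0966,"dz":0,"ax":0,"ay":0,"az":0,"gripper":0}
    - {"dx":0.064,"dy":0.0966,"dz":0,"ax":0,"ay":0,"az":0,"gripper":0}
    - {"dx":0.064,"dy":0.0966,"dz":0,"ax":0,"ay":0,"az":0,"gripper":0}
    - {"dx":0.064,"dy":0.0966,"dz":0,"ax":0,"ay":0,"az":0,"gripper":0}
    - {"dx":0.032,"dy":0.047,"dz":0,"ax":0,"ay":0,"az":-0.05,"gripper":0}
    - {"dx":0,"dy":0,"dz":0,"ax":0,"ay":0,"az":-0.08,"gripper":0}
    - {"dx":0,"dy":0,"dz":0,"ax":0,"ay":0,"az":-0.08,"gripper":0}
    - {"dx":0,"dy":0,"dz":0,"ax":0,"ay":0,"az":-0.08,"gripper":0}
    - {"dx":0,"dy":0,"dz":0,"ax":0,"ay":0,"az":-0.0786,"gripper":0}
    - {"dx":0,"dy":0,"dz":0,"ax":0,"ay":0.089,"az":0,"gripper":0}
    - {"dx":0,"dy":0,"dz":0,"ax":0,"ay":0.089,"az":0,"gripper":0}
    - {"dx":0,"dy":0,"dz":0,"ax":0,"ay":0,"az":0,"gripper":0}

```text
clock: 17.27
eef_pos: [569.8, 20.1, 163.9]
tool_rot: [-3.137, -0.274, 0.26]
force: [-0.3, 0.5, -3.3]
width: 12.8
gripper_force: 59.2
```

```bash
cat > ins.py <<'E'
import sys
from fit import *; from cell import ctrl
# ins.py tipX tipZ theta_deg  -> deltas in tool units; look: optional name
O=np.array([575.0,21.7,0]); YAW=.265; OFF=np.array([0.,0.,36.3])  # TCP in insert frame
Rc=R.from_euler("z",YAW)
s=ctrl.read_state(); Rt=R.from_euler("xyz",s["tool_rot"])
Ri=Rt*R.from_euler("x",np.pi)          # insert orientation
Rl=Rc.inv()*Ri; p=Rc.inv().apply(s["eef_pos"]-O)
tip=p+Rl.apply(np.array([-88,0,0])-OFF)
print(s["clock"],"TCP case",p.round(1),"rotvec deg",np.degrees(Rl.as_rotvec()).round(2),"tip",tip.round(1),"F case",Rc.inv().apply(s["force"]).round(1),s["width"].round(1))
if len(sys.argv)>3:
    X,Z,th=map(float,sys.argv[1:4]); Rg=R.from_euler("y",-th,degrees=True)
    g=np.array([X,0,Z])-Rg.apply(np.array([-88,0,0])-OFF)
    d=Rt.inv().apply(Rc.apply(g-p)); Rd=(Rt.inv()*Rc*Rg*R.from_euler("x",np.pi)).as_rotvec()
    print("d units",(d/300).round(4),"rot units",(np.degrees(Rd)/90).round(4))
E
python3 - <<'E'
from fit import *; from cell import ctrl
s,im=snap(ctrl,"wrist","w7")
print(s["eef_pos"].round(1),s["tool_rot"].round(4),s["qpos"].round(2))
im["T"]=im["T_tool_cam"]; P=cloud(im)  # tool frame
print("fin",box(P,(0,0),60,-8,1)); print("rim",box(P,(0,0),100,21,27)); print("all",box(P,(0,0),105,15,40))
for z in range(-8,44,3):
    m=(np.abs(P[:,0])<80)&(np.abs(P[:,1])<64)&(np.abs(P[:,2]-z)<1.5); q=P[m]
    if len(q)>20: print(z,len(q),q[:,:2].min(0).round(1),q[:,:2].max(0).round(1))
m=(np.abs(P[:,0]-69)<1)&(np.abs(P[:,2]-25)<4); 
E
python3 ins.py -75 60 16
```

```text
[569.8  20.1 163.9] [-3.1373 -0.2735  0.2604] [-0.38  0.61  0.5   2.08 -0.99  0.42 -0.41]
fin (4071, array([0.8, 2.1]), array([37.7, 59.6]), 68.47, np.float64(-4.0))
rim (5563, array([0.5, 0.3]), array([138.7, 120.7]), 0.08, np.float64(24.7))
all (34372, array([0.6, 0.3]), array([138.9, 120.7]), 0.12, np.float64(30.3))
-8 267 [ -8.2 -19.7] [11.  20.3]
-5 3026 [-29.2 -20.1] [29.8 20.2]
-2 797 [-30.  -19.9] [30.2 20.4]
1 223 [  5.5 -19.5] [30.3 20.3]
4 267 [  5.3 -19.6] [30.3 20.3]
7 204 [  5.2 -19.7] [30.2 20.3]
10 217 [  5.3 -19.4] [30.4 20.4]
13 184 [  5.6 -19.3] [30.2 19.6]
16 201 [  5.7 -44.5] [53.2 18.5]
19 389 [  9.2 -45.1] [53.3 12.6]
22 853 [-24.1 -59.5] [69.7 60. ]
25 4373 [-68.2 -60.1] [69.9 60.7]
28 1174 [-68.8 -57.5] [69.6 58.2]
31 23640 [-68.7 -57.3] [66.2 58.5]
34 3704 [-68.3 -59.3] [70.1 60.5]
37 59 [ 69.4 -58.3] [69.9 59.5]Traceback (most recent call last):
  File "ins.py", line 10, in <module>
    print(s["clock"],"TCP case",p.round(1),"rotvec deg",np.degrees(Rl.as_rotvec()).round(2),"tip",tip.round(1),"F case",Rc.inv().apply(s["force"]).round(1),s["width"].round(1))
                                                                                                                                                            ^^^^^^^^^^^^^^^^
AttributeError: 'float' object has no attribute 'round'
```

```bash
sed -i 's/s\["width"\].round(1))/s["width"])/; s/OFF=np.array(\[0.,0.,36.3\])/OFF=np.array([0.,0.3,36.5])/' ins.py; python3 ins.py -75 55 16
```

```text
17.325 TCP case [ -3.   -0.6 164.5] rotvec deg [  0.13 -15.78  -0.14] tip [-77.7  -0.6 105.5] F case [-0.1 -0.  -3.2] 12.943954799689793
d units [-0.0375 -0.0027  0.1633] rot units [-0.0012  0.0024 -0.0017]
```

step_arm:
  plan:
    - {"dx":-0.0125,"dy":-0.001,"dz":0.05,"ax":-0.001,"ay":0.002,"az":-0.0017,"gripper":0}
    - {"dx":-0.0125,"dy":-0.001,"dz":0.06,"ax":0,"ay":0,"az":0,"gripper":0}
    - {"dx":-0.0125,"dy":-0.001,"dz":0.053,"ax":0,"ay":0,"az":0,"gripper":0}
    - {"dx":0,"dy":0,"dz":0,"ax":0,"ay":0,"az":0,"gripper":0}
    - {"dx":0,"dy":0,"dz":0,"ax":0,"ay":0,"az":0,"gripper":0}

```text
clock: 17.95
eef_pos: [577.6, 22.5, 115.2]
tool_rot: [3.139, -0.282, 0.268]
force: [0.2, -1.0, -2.8]
width: 13.2
gripper_force: 59.3
```

```bash
python3 ins.py -75 32.5 16
```

```text
17.95 TCP case [2.700e+00 1.000e-01 1.152e+02] rotvec deg [ -0.15 -16.18   0.17] tip [-71.6  -0.6  55.6] F case [-0.  -1.  -2.8] 13.210358399845429
d units [-0.032  -0.001   0.0719] rot units [ 0.0014 -0.0021  0.002 ]
```

step_arm:
  plan:
    - {"dx":-0.016,"dy":-0.001,"dz":0.03,"ax":0,"ay":0,"az":0,"gripper":0}
    - {"dx":-0.016,"dy":0,"dz":0.03,"ax":0,"ay":0,"az":0,"gripper":0}
    - {"dx":0,"dy":0,"dz":0.012,"ax":0,"ay":0,"az":0,"gripper":0}
    - {"dx":0,"dy":0,"dz":0,"ax":0,"ay":0,"az":0,"gripper":0}
    - {"dx":0,"dy":0,"dz":0,"ax":0,"ay":0,"az":0,"gripper":0}
    - {"dx":0,"dy":0,"dz":0,"ax":0,"ay":0,"az":0,"gripper":0}

```text
clock: 18.7
eef_pos: [579.0, 21.8, 98.9]
tool_rot: [-3.14, -0.269, 0.268]
force: [0.3, 0.2, -2.7]
width: 13.2
gripper_force: 59.3
```

```bash
python3 ins.py -82 32 16; python3 - <<'E'
from fit import *; from cell import ctrl
s,im=snap(ctrl,"wrist","w8"); t=dict(np.load("pics/w8.npz"))
P=cloud(im)
O=np.array([575.0,21.7,0]); Q=R.from_euler("z",-.265).apply(P-O)   # case frame
m=(np.abs(Q[:,0])<130)&(np.abs(Q[:,1])<90)&(Q[:,2]>37)&(Q[:,2]<45)
q=Q[m&(Q[:,0]>76)]; print("latch wall outer y",q[:,1].min().round(1),q[:,1].max().round(1),"x",q[:,0].min().round(1),q[:,0].max().round(1))
P2=(P-s["eef_pos"])@R.from_euler("xyz",s["tool_rot"]).as_matrix()
print("rim",box(P2,(0,0),90,21,27))
out=np.zeros((500,800,3),np.uint8); out[:]=cv2.resize(im["color"][:,:,::-1],(800,500)); cv2.imwrite("pics/w8.png",np.clip(out*1.4,0,255).astype(np.uint8))
s2,i2=snap(ctrl,"scene","s2"); 
E
```

```text
18.7 TCP case [ 3.9 -1.  98.9] rotvec deg [  0.11 -15.4    0.19] tip [-71.2  -1.4  40.4] F case [ 0.3  0.1 -2.7] 13.20068214334405
d units [-0.0433 -0.0043  0.0144] rot units [-0.0015  0.0066  0.0019]
latch wall outer y -69.7 70.0 x 90.2 114.3
rim (5528, array([0.7, 0.3]), array([138.4, 120.8]), 0.13, np.float64(24.7))
```

```bash
python3 -c "
from cell import ctrl
s=ctrl.read_state(); print(s['qpos'].round(3), s['qd'].round(3), s['eef_pos'], s['clock'])"; python3 ins.py -75 32.5 16
```

```text
[-0.208  0.698  0.232  2.083 -1.099  0.233 -0.291] [ 0.001 -0.    -0.    -0.002  0.001 -0.001 -0.002] [579.01725423  21.78133205  98.93353044] 18.8
18.8 TCP case [ 3.9 -1.  98.9] rotvec deg [  0.11 -15.4    0.19] tip [-71.2  -1.4  40.4] F case [-0.7  0.  -2.7] 12.38889902407984
d units [-0.0203 -0.0043  0.0189] rot units [-0.0015  0.0066  0.0019]
```

step_arm:
  plan:
    - {"dx":0,"dy":0,"dz":0,"ax":0,"ay":0,"az":0,"gripper":0}
    - {"dx":0,"dy":0,"dz":0,"ax":0,"ay":0,"az":0,"gripper":0}

```text
clock: 19.05
eef_pos: [579.0, 21.8, 98.8]
tool_rot: [-3.14, -0.269, 0.268]
force: [-0.0, 1.0, -3.7]
width: 12.7
gripper_force: 59.3
```

```bash
python3 -c "
from cell import ctrl
s=ctrl.read_state(); print(s['qpos'].round(3), s['qd'].round(3), s['eef_pos'], s['clock'])"; python3 ins.py -75 32.5 16
```

```text
[-0.208  0.698  0.232  2.083 -1.099  0.233 -0.291] [ 0.002  0.003 -0.002  0.001  0.001 -0.001 -0.001] [579.01000912  21.78650785  98.82282186] 19.05
19.05 TCP case [ 3.9 -1.  98.8] rotvec deg [  0.11 -15.39   0.19] tip [-71.3  -1.4  40.3] F case [ 0.3  1.  -3.7] 12.689148744134988
d units [-0.0202 -0.0042  0.0186] rot units [-0.0015  0.0067  0.0019]
```

```bash
python3 ins.py -75.5 42 11
```

```text
19.05 TCP case [ 3.9 -1.  98.8] rotvec deg [  0.11 -15.39   0.19] tip [-71.3  -1.4  40.3] F case [ 0.3  1.  -3.7] 12.689148744134988
d units [-0.0036 -0.0042  0.0135] rot units [-0.0015 -0.0488  0.002 ]
```

step_arm:
  plan:
    - {"dx":0,"dy":-0.002,"dz":0,"ax":-0.0015,"ay":-0.025,"az":0.002,"gripper":0}
    - {"dx":-0.0036,"dy":-0.0022,"dz":0.007,"ax":0,"ay":-0.024,"az":0,"gripper":0}
    - {"dx":0,"dy":0,"dz":0.0065,"ax":0,"ay":0,"az":0,"gripper":0}
    - {"dx":0,"dy":0,"dz":0,"ax":0,"ay":0,"az":0,"gripper":0}
    - {"dx":0,"dy":0,"dz":0,"ax":0,"ay":0,"az":0,"gripper":0}

```text
clock: 19.68
eef_pos: [578.1, 22.7, 94.5]
tool_rot: [-3.141, -0.192, 0.264]
force: [-0.5, -0.0, -3.3]
width: 12.7
gripper_force: 59.4
```

```bash
python3 ins.py -76 32 11; python3 -c "
from cell import ctrl
print(ctrl.read_state()['qpos'].round(3))"
```

```text
19.675 TCP case [ 3.2  0.1 94.5] rotvec deg [  0.03 -10.98  -0.05] tip [-76.2  -0.1  41.9] F case [-0.4  0.1 -3.3] 12.710952349681891
d units [-0.0057 -0.0006  0.0325] rot units [-0.0002  0.0002 -0.0006]
[-0.335  0.742  0.414  2.025 -0.979  0.385 -0.443]
```

step_arm:
  plan:
    - {"dx":-0.002,"dy":0,"dz":0.011,"ax":0,"ay":0,"az":0,"gripper":0}
    - {"dx":-0.002,"dy":-0.0006,"dz":0.011,"ax":0,"ay":0,"az":0,"gripper":0}
    - {"dx":-0.002,"dy":0,"dz":0.01,"ax":0,"ay":0,"az":0,"gripper":0}
    - {"dx":0,"dy":0,"dz":0,"ax":0,"ay":0,"az":0,"gripper":0}
    - {"dx":0,"dy":0,"dz":0,"ax":0,"ay":0,"az":0,"gripper":0}

```text
clock: 20.3
eef_pos: [578.5, 23.1, 84.8]
tool_rot: [3.142, -0.192, 0.265]
force: [-0.3, -0.0, -3.1]
width: 12.9
gripper_force: 59.3
```

```bash
python3 ins.py -87.5 32 11; python3 - <<'E'
from h import *; from cell import ctrl
s,im=snap(ctrl,"scene","s3"); c=im["color"][:,:,::-1]
cv2.imwrite("pics/s3.png",crop(c,270,160,110,110,5))
E
```

```text
20.3 TCP case [ 3.8  0.4 84.8] rotvec deg [-0.000e+00 -1.098e+01 -1.000e-02] tip [-75.7   0.1  32.2] F case [-0.3  0.1 -3.1] 12.934358952522112
d units [-0.0389  0.0004 -0.007 ] rot units [ 0.      0.0002 -0.0001]
```

View pics/s3.png

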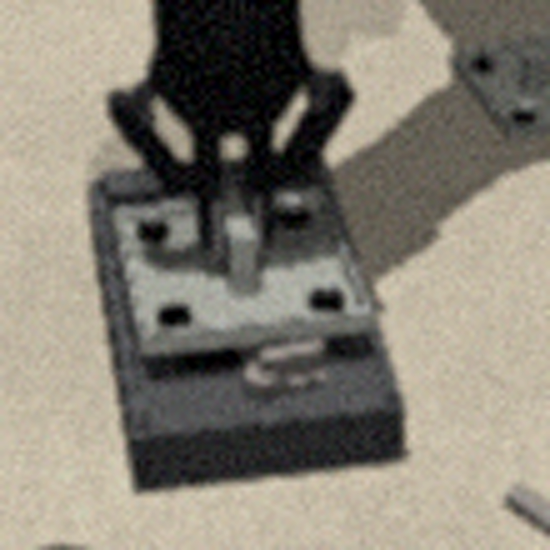

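The insert sits tilted within the side walls, raised end (rows 320–350) clear of the latch at (290,365); sliding the tongue under the lip.

step_arm:
  plan:
    - {"dx":-0.006,"dy":0,"dz":-0.0011,"ax":0,"ay":0,"az":0,"gripper":0}
    - {"dx":-0.006,"dy":0,"dz":-0.0011,"ax":0,"ay":0,"az":0,"gripper":0}
    - {"dx":-0.006,"dy":0,"dz":-0.0011,"ax":0,"ay":0,"az":0,"gripper":0}
    - {"dx":-0.006,"dy":0,"dz":-0.0011,"ax":0,"ay":0,"az":0,"gripper":0}
    - {"dx":-0.006,"dy":0,"dz":-0.0011,"ax":0,"ay":0,"az":0,"gripper":0}
    - {"dx":-0.004,"dy":0,"dz":-0.0007,"ax":0,"ay":0,"az":0,"gripper":0}
    - {"dx":0,"dy":0,"dz":0,"ax":0,"ay":0,"az":0,"gripper":0}

```text
clock: 21.22
eef_pos: [568.4, 20.4, 84.7]
tool_rot: [-3.142, -0.192, 0.265]
force: [-0.5, -0.2, -3.1]
width: 13.0
gripper_force: 59.3
```

```bash
python3 ins.py -88 32 11; python3 ins.py -88 30.5 6
```

```text
21.225 TCP case [-6.7  0.5 84.7] rotvec deg [ 0.000e+00 -1.098e+01 -1.000e-02] tip [-86.2   0.2  32.1] F case [-0.5 -0.  -3.1] 13.042659829915465
d units [-0.0062  0.0005 -0.0009] rot units [-0.      0.0002 -0.0001]
21.225 TCP case [-6.7  0.5 84.7] rotvec deg [ 0.000e+00 -1.098e+01 -1.000e-02] tip [-86.2   0.2  32.1] F case [-0.5 -0.  -3.1] 13.042659829915465
d units [0.0024 0.0005 0.03  ] rot units [-0.     -0.0553 -0.0001]
```

step_arm:
  plan:
    - {"dx":-0.0054,"dy":0,"dz":-0.0009,"ax":0,"ay":0,"az":0,"gripper":0}
    - {"dx":0.002,"dy":0,"dz":0.0075,"ax":0,"ay":-0.0138,"az":0,"gripper":0}
    - {"dx":0.002,"dy":0,"dz":0.0078,"ax":0,"ay":-0.0138,"az":0,"gripper":0}
    - {"dx":0.002,"dy":0,"dz":0.0078,"ax":0,"ay":-0.0138,"az":0,"gripper":0}
    - {"dx":0.002,"dy":0,"dz":0.0078,"ax":0,"ay":-0.0138,"az":0,"gripper":0}
    - {"dx":0,"dy":0,"dz":0,"ax":0,"ay":0,"az":0,"gripper":0}
    - {"dx":0,"dy":0,"dz":0,"ax":0,"ay":0,"az":0,"gripper":0}

```text
clock: 22.1
eef_pos: [570.5, 21.0, 75.8]
tool_rot: [-3.142, -0.105, 0.265]
force: [0.0, 1.3, -3.3]
width: 13.2
gripper_force: 59.2
```

```bash
python3 ins.py -87.8 30 1.5
```

```text
22.1 TCP case [-4.5  0.5 75.8] rotvec deg [ 0.   -6.01 -0.01] tip [-88.2   0.2  30.3] F case [ 0.4  1.2 -3.3] 13.245478695593546
d units [0.0098 0.0008 0.0245] rot units [-0.     -0.0502 -0.0001]
```

step_arm:
  plan:
    - {"dx":0.0024,"dy":0.0002,"dz":0.0062,"ax":0,"ay":-0.0125,"az":0,"gripper":0}
    - {"dx":0.0024,"dy":0.0002,"dz":0.0062,"ax":0,"ay":-0.0125,"az":0,"gripper":0}
    - {"dx":0.0025,"dy":0.0002,"dz":0.0061,"ax":0,"ay":-0.0125,"az":0,"gripper":0}
    - {"dx":0.0025,"dy":0.0002,"dz":0.006,"ax":0,"ay":-0.0127,"az":0,"gripper":0}
    - {"dx":0,"dy":0,"dz":0,"ax":0,"ay":0,"az":0,"gripper":0}
    - {"dx":0,"dy":0,"dz":0,"ax":0,"ay":0,"az":0,"gripper":0}

```text
clock: 22.85
eef_pos: [573.8, 21.6, 68.7]
tool_rot: [3.142, -0.026, 0.265]
force: [-0.7, 0.0, -3.6]
width: 12.8
gripper_force: 59.3
```

```bash
python3 ins.py -87.8 28.8 0
```

```text
22.85 TCP case [-1.1  0.2 68.7] rotvec deg [-0.   -1.48 -0.01] tip [-88.2  -0.1  29.9] F case [-0.7  0.2 -3.6] 12.777642786672967
d units [ 0.0042 -0.0002  0.0113] rot units [ 0.     -0.0164 -0.0001]
```

step_arm:
  plan:
    - {"dx":0.0014,"dy":0,"dz":0.0037,"ax":0,"ay":-0.0055,"az":0,"gripper":0}
    - {"dx":0.0014,"dy":0,"dz":0.0037,"ax":0,"ay":-0.0055,"az":0,"gripper":0}
    - {"dx":0.0014,"dy":0,"dz":0.0035,"ax":0,"ay":-0.0054,"az":0,"gripper":0}
    - {"dx":0,"dy":0,"dz":0,"ax":0,"ay":0,"az":0,"gripper":0}

```text
clock: 23.35
eef_pos: [575.5, 22.1, 65.4]
tool_rot: [3.141, -0.0, 0.265]
force: [-0.2, -0.1, -3.6]
width: 12.9
gripper_force: 59.5
```

```bash
python3 ins.py -87.8 28.5 0
```

```text
23.35 TCP case [ 0.6  0.3 65.4] rotvec deg [-0.01 -0.01  0.01] tip [-87.4  -0.   28.9] F case [-0.2 -0.  -3.6] 12.909057462905817
d units [-0.0012 -0.0001  0.0013] rot units [ 0.0001 -0.0001  0.0002]
```

step_arm:
  plan:
    - {"dx":0,"dy":0,"dz":0.0015,"ax":0,"ay":0,"az":0,"gripper":0}
    - {"dx":0,"dy":0,"dz":0.0015,"ax":0,"ay":0,"az":0,"gripper":0}
    - {"dx":0,"dy":0,"dz":0,"ax":0,"ay":0,"az":0,"gripper":0}

```text
clock: 23.72
eef_pos: [575.4, 22.1, 65.3]
tool_rot: [-3.141, -0.001, 0.265]
force: [-2.2, 0.5, 6.0]
width: 12.7
gripper_force: 60.6
```

step_arm:
  plan:
    - {"dx":0,"dy":0,"dz":0,"ax":0,"ay":0,"az":0,"gripper":0.4}
    - {"dx":0,"dy":0,"dz":0,"ax":0,"ay":0,"az":0,"gripper":0.4}
    - {"dx":0,"dy":0,"dz":0,"ax":0,"ay":0,"az":0,"gripper":0.4}
    - {"dx":0,"dy":0,"dz":0,"ax":0,"ay":0,"az":0,"gripper":0.4}
    - {"dx":0,"dy":0,"dz":-0.04,"ax":0,"ay":0,"az":0,"gripper":0.4}
    - {"dx":0,"dy":0,"dz":-0.12,"ax":0,"ay":0,"az":0,"gripper":0.4}
    - {"dx":0,"dy":0,"dz":-0.17,"ax":0,"ay":0,"az":0,"gripper":0.4}
    - {"dx":0,"dy":0,"dz":-0.15,"ax":0,"ay":0,"az":0,"gripper":0.4}
    - {"dx":0,"dy":0,"dz":0,"ax":0,"ay":0,"az":0,"gripper":0.4}

```text
clock: 24.85
eef_pos: [577.5, 21.3, 212.9]
tool_rot: [3.14, -0.008, 0.265]
force: [0.2, 0.4, -0.0]
width: 34.1
gripper_force: 0.0
```

```bash
python3 - <<'E'
from fit import *; from cell import ctrl
s,im=snap(ctrl,"wrist","w9"); print(s["clock"],s["eef_pos"].round(1),s["tool_rot"].round(4),s["qpos"].round(2))
Q=R.from_euler("z",-.265).apply(cloud(im)-[575.0,21.7,0])
print("case",box(Q,(7,0),135,36,47)); print("fin",box(Q,(0,0),45,66,72)); 
f=Q[(abs(Q[:,0])<66)&(abs(Q[:,1])<56)&(Q[:,2]<36)&(Q[:,2]>28)]; c=np.linalg.lstsq(np.c_[f[:,:2],np.ones(len(f))],f[:,2],rcond=None)[0]; print("floor plane",c.round(4),len(f))
l=Q[(Q[:,0]>76)&(Q[:,0]<108)&(abs(Q[:,1])<45)&(Q[:,2]>50)&(Q[:,2]<70)]; print("latch",len(l),cv2.minAreaRect(l[:,:2].astype(np.float32)),l[:,2].max(), l.min(0),l.max(0))
cv2.imwrite("pics/w9.png",np.clip(np.vstack([rect(im,41,[575,21.7],.265,-110,125,-85,85,2.5)])*1.3,0,255).astype(np.uint8))
E
```

```text
24.85 [577.5  21.3 212.9] [ 3.1397 -0.0078  0.2647] [-0.56  0.69  0.78  1.79 -0.61  0.91 -0.81]
case (11862, array([7.5, 0.2]), array([213.7, 140.9]), 0.04, np.float64(41.4))
fin (1010, array([ 1.1, -0.2]), array([13.9, 58.4]), 89.44, np.float64(69.1))
floor plane [-7.00000e-04 -5.00000e-04  3.32654e+01] 11570
latch 578 ((90.64862823486328, 11.70839786529541), (40.733768463134766, 17.38431167602539), 89.84627532958984) 67.78506725248639 [81.92319691 -8.65955138 50.06594645] [99.30764022 32.08846307 67.78506725]
```

```bash
cat > go.py <<'E'
import sys
from h import *; from cell import ctrl
# go.py X Y Z yaw_deg(case) : deltas in tool units (shift in present tool axes, then turn)
X,Y,Z,a=map(float,sys.argv[1:]); Rc=R.from_euler("z",.265); O=np.array([575.4,21.9,0])
s=ctrl.read_state(); Rt=R.from_euler("xyz",s["tool_rot"])
p=Rc.inv().apply(s["eef_pos"]-O); l=(Rc.inv()*Rt).as_euler("xyz",degrees=True)
d=Rt.inv().apply(Rc.apply(np.array([X,Y,Z])-p)); Rd=(Rt.inv()*Rc*R.from_euler("z",a,degrees=True)*R.from_euler("x",np.pi)).as_rotvec()
print(s["clock"],"case TCP",p.round(1),l.round(2),"F",Rc.inv().apply(s["force"]).round(1),"w",s["width"],"d",(d/300).round(4),"rot",(np.degrees(Rd)/90).round(4))
E
python3 go.py 113 27 130 0
```

```text
24.9 case TCP [ 7.000e-01 -1.000e-01  2.107e+02] [179.98  -0.23   0.  ] F [-0.3  0.  -1. ] w 34.34534588122849 d [ 0.3732 -0.0905  0.2704] rot [ 0.0003 -0.0026  0.    ]
```

step_arm:
  plan:
    - {"dx":0.09,"dy":-0.02,"dz":0,"ax":0,"ay":0,"az":0,"gripper":0}
    - {"dx":0.15,"dy":-0.04,"dz":0,"ax":0,"ay":0,"az":0,"gripper":0}
    - {"dx":0.133,"dy":-0.03,"dz":0.07,"ax":0,"ay":0,"az":0,"gripper":0}
    - {"dx":0,"dy":0,"dz":0.1,"ax":0,"ay":0,"az":0,"gripper":0}
    - {"dx":0,"dy":0,"dz":0.1,"ax":0,"ay":0,"az":0,"gripper":0}
    - {"dx":0,"dy":0,"dz":0,"ax":0,"ay":0,"az":0,"gripper":0}
    - {"dx":0,"dy":0,"dz":0,"ax":0,"ay":0,"az":0,"gripper":0}

```text
clock: 25.78
eef_pos: [676.4, 77.0, 128.1]
tool_rot: [3.141, -0.001, 0.265]
force: [0.5, 0.1, -1.0]
width: -0.2
gripper_force: 0.0
```

```bash
python3 go.py 113 27 73 0
```

```text
25.775 case TCP [111.9  26.7 128.1] [ 1.7998e+02 -3.0000e-02 -3.0000e-02] F [ 0.5 -0.1 -1. ] w -0.22235841752156388 d [ 0.0034 -0.0009  0.1838] rot [ 0.0003 -0.0004 -0.0003]
```

step_arm:
  plan:
    - {"dx":0.0034,"dy":0,"dz":0.07,"ax":0,"ay":0,"az":0,"gripper":0}
    - {"dx":0,"dy":0,"dz":0.08,"ax":0,"ay":0,"az":0,"gripper":0}
    - {"dx":0,"dy":0,"dz":0.034,"ax":0,"ay":0,"az":0,"gripper":0}
    - {"dx":0,"dy":0,"dz":0,"ax":0,"ay":0,"az":0,"gripper":0}
    - {"dx":-0.012,"dy":0,"dz":0,"ax":0,"ay":0,"az":0,"gripper":0}
    - {"dx":-0.012,"dy":0,"dz":0,"ax":0,"ay":0,"az":0,"gripper":0}
    - {"dx":0,"dy":0,"dz":0,"ax":0,"ay":0,"az":0,"gripper":0}

```text
clock: 26.65
eef_pos: [670.2, 75.7, 73.1]
tool_rot: [-3.142, -0.001, 0.265]
force: [0.6, 1.5, -0.8]
width: 0.0
gripper_force: 0.0
```

```bash
python3 go.py 105.5 27 73 0
```

```text
26.65 case TCP [105.5  27.1  73.1] [-1.8e+02 -5.0e-02 -2.0e-02] F [ 0.9  1.3 -0.8] w 0.0015802319264414898 d [-0.0002  0.0003  0.0002] rot [-0.     -0.0006 -0.0002]
```

Around contact. Sweep the first 40°.

step_arm:
  plan:
    - {"dx":-0.0164,"dy":-0.0073,"dz":0,"ax":0,"ay":0,"az":-0.111,"gripper":0}
    - {"dx":-0.0164,"dy":-0.0073,"dz":0,"ax":0,"ay":0,"az":-0.111,"gripper":0}
    - {"dx":-0.0164,"dy":-0.0073,"dz":0,"ax":0,"ay":0,"az":-0.111,"gripper":0}
    - {"dx":-0.0164,"dy":-0.0073,"dz":0,"ax":0,"ay":0,"az":-0.111,"gripper":0}
    - {"dx":0,"dy":0,"dz":0,"ax":0,"ay":0,"az":0,"gripper":0}

```text
clock: 27.28
eef_pos: [649.8, 73.8, 73.1]
tool_rot: [3.141, -0.002, 0.96]
force: [0.7, 0.5, 1.1]
width: 0.4
gripper_force: 0.7
```

```bash
python3 go.py 84.63 30.33 73 40; python3 - <<'E'
from fit import *; from cell import ctrl
s,im=snap(ctrl,"wrist","w10")
Q=R.from_euler("z",-.265).apply(cloud(im)-[575.4,21.9,0])
l=Q[(Q[:,0]>50)&(Q[:,0]<108)&(abs(Q[:,1])<45)&(Q[:,2]>60)&(Q[:,2]<67.5)]; print(len(l),l.mean(0) if len(l) else 0, cv2.minAreaRect(l[:,:2].astype(np.float32)) if len(l)>5 else 0)
E
```

```text
27.275 case TCP [85.4 30.6 73.1] [ 1.7996e+02 -1.2000e-01  3.9850e+01] F [0.8 0.3 1.1] w 0.37636693580678526 d [-0.0027 -0.001   0.0005] rot [ 0.0005 -0.0014 -0.0017]
533 [91.42075132 28.11107094 63.75306546] ((92.01303100585938, 24.094818115234375), (13.88154125213623, 45.23257827758789), 11.120041847229004)
```

step_arm:
  plan:
    - {"dx":-0.019,"dy":-0.0073,"dz":0,"ax":0,"ay":0,"az":-0.111,"gripper":0}
    - {"dx":-0.0164,"dy":-0.0073,"dz":0,"ax":0,"ay":0,"az":-0.111,"gripper":0}
    - {"dx":-0.0164,"dy":-0.0073,"dz":0,"ax":0,"ay":0,"az":-0.111,"gripper":0}
    - {"dx":-0.0164,"dy":-0.0073,"dz":0,"ax":0,"ay":0,"az":-0.111,"gripper":0}
    - {"dx":-0.0164,"dy":-0.0073,"dz":0,"ax":0,"ay":0,"az":-0.111,"gripper":0}
    - {"dx":0,"dy":0,"dz":0,"ax":0,"ay":0,"az":0,"gripper":0}

```text
clock: 28.08
eef_pos: [632.8, 53.3, 72.6]
tool_rot: [3.14, -0.001, 1.831]
force: [0.8, 3.0, -0.3]
width: 0.3
gripper_force: 1.3
```

```bash
python3 go.py 63.5 15 73 90
```

```text
28.075 case TCP [63.6 15.3 72.6] [ 1.7994e+02 -7.0000e-02  8.9730e+01] F [ 1.5  2.7 -0.3] w 0.3167677288410796 d [-0.001  -0.0003 -0.0013] rot [ 0.0007 -0.0008 -0.003 ]
```

step_arm:
  plan:
    - {"dx":-0.003,"dy":0,"dz":0,"ax":0,"ay":0,"az":0,"gripper":0}
    - {"dx":-0.003,"dy":0,"dz":0,"ax":0,"ay":0,"az":0,"gripper":0}
    - {"dx":0,"dy":0,"dz":0,"ax":0,"ay":0,"az":0,"gripper":0}

```text
clock: 28.45
eef_pos: [632.8, 53.2, 72.6]
tool_rot: [3.141, -0.002, 1.833]
force: [0.1, 5.5, 3.0]
width: 0.1
gripper_force: 2.9
```

```bash
python3 go.py 63.5 15 73 90
```

```text
28.45 case TCP [63.6 15.2 72.6] [ 1.7998e+02 -1.3000e-01  8.9840e+01] F [1.5 5.3 3. ] w 0.07961825819021624 d [-0.0007 -0.0002 -0.0013] rot [ 0.0002 -0.0015 -0.0018]
```

step_arm:
  plan:
    - {"dx":-0.004,"dy":0,"dz":0,"ax":0,"ay":0,"az":0,"gripper":0}
    - {"dx":0,"dy":0,"dz":0,"ax":0,"ay":0,"az":0,"gripper":0}
    - {"dx":0.04,"dy":0,"dz":0,"ax":0,"ay":0,"az":0,"gripper":0}
    - {"dx":0,"dy":0,"dz":0,"ax":0,"ay":0,"az":0,"gripper":0}
    - {"dx":0,"dy":0,"dz":-0.1,"ax":0,"ay":0,"az":0,"gripper":0}
    - {"dx":0,"dy":0,"dz":-0.15,"ax":0,"ay":0,"az":0,"gripper":0}
    - {"dx":0,"dy":0,"dz":-0.15,"ax":0,"ay":0,"az":0,"gripper":0}
    - {"dx":0.1,"dy":0,"dz":-0.1,"ax":0,"ay":0,"az":0,"gripper":0}
    - {"dx":0,"dy":0,"dz":0,"ax":0,"ay":0,"az":0,"gripper":0}
    - {"dx":0,"dy":0,"dz":0,"ax":0,"ay":0,"az":0,"gripper":0}

```text
clock: 29.7
eef_pos: [621.7, 88.9, 221.7]
tool_rot: [-3.14, 0.001, 1.833]
force: [-0.3, -0.1, -0.2]
width: -0.1
gripper_force: 0.0
```

```bash
python3 - <<'E'
from fit import *; from cell import ctrl
s,im=snap(ctrl,"wrist","w11"); print(s["clock"],s["eef_pos"].round(1),s["force"])
Q=R.from_euler("z",-.265).apply(cloud(im)-[575.4,21.9,0])
l=Q[(Q[:,0]>40)&(Q[:,0]<80)&(abs(Q[:,1])<30)&(Q[:,2]>61)&(Q[:,2]<68)]; print(len(l),cv2.minAreaRect(l[:,:2].astype(np.float32)))
pl=np.polyfit(l[:,0],l[:,1],1); print("blade angle",np.degrees(np.arctan(pl[0])))
print("case",box(Q,(7,0),135,36,47)); print("fin",box(Q,(0,0),45,66,72))
f=Q[(abs(Q[:,0])<55)&(abs(Q[:,1])<56)&(Q[:,2]<36)&(Q[:,2]>28)]; print("floor",np.linalg.lstsq(np.c_[f[:,:2],np.ones(len(f))],f[:,2],rcond=None)[0].round(4))
p=rect(im,50,[575.4,21.9],.265,-110,125,-85,85,2.5); cv2.imwrite("pics/w11.png",np.clip(p*1.4,0,255).astype(np.uint8))
E
```

```text
29.7 [621.7  88.9 221.7] [-0.31832528 -0.10290686 -0.21510735]
191 ((68.6437759399414, 0.04347515106201172), (8.912978172302246, 22.618654251098633), 89.23652648925781)
blade angle -2.9470292541070986
case (9172, array([6.5, 0.3]), array([141.3, 215.6]), 89.99, np.float64(41.8))
fin (754, array([-0.3,  0.8]), array([14.2, 58.9]), 89.56, np.float64(69.0))
floor [-7.00000e-04 -6.00000e-04  3.33148e+01]
```

View pics/w11.png

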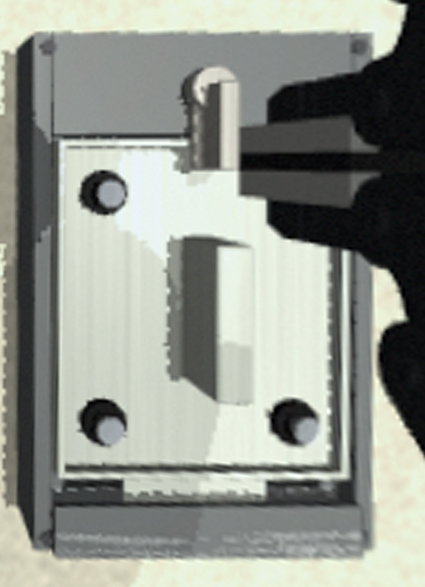

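The latch blade (col 222, rows 80–168) points straight over the insert, which lies flat with its tongue under the lip; the blade fit is within 1° of closed and the stop was felt. Handing in.

```bash
python3 -c "
from cell import ctrl
print(ctrl.finish_job())"
```

```text
the job is handed in; nothing more can be done
None
```

I handed the job in at about 30 s: the bar is in both notches, the insert is flat and home with its tongue under the lip, and the latch is closed against its stop. These were checked by camera and force; the hand-in gave no verdict.

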